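Zero the crimp press by feel, back it off three turns and lock it

TASK

Set the gap of the crimp press: by its red crank knob, wind the crank gently clockwise (seen from above) until you feel it come up firm against its inner stop, pushing with no more than 20 N on the knob, then wind it back counter-clockwise exactly three full turns from that stop. There is no counter, so keep count yourself. Then let go of the crank and throw the orange lock lever fully over, away from the side it leans to now, leaving the crank setting and everything else on the bench as they are.

Things in the scene. Friction and masses are not known exactly. Their poses are not given: they have to be found in the camera images.
- crank_axis (a point): Point on the crank's vertical axis, above the blue press head (130 x 100 mm, top 150 mm above the table), as high as the knob's middle (225 mm). Axes of the fixed press: x from its open front to its back column, y towards the lock lever, z up. The crank stays where it is left, turns with a steady drag of 3.6 N at the knob, and can go over five turns out from its inner stop.
- knob_mid (a point): Middle of the red upright crank knob, 24 mm across, 50 mm tall, 50 mm from the axis, free to spin on its pin: grip it from above and carry it round without turning the gripper. Arm and hub lie below its foot. x axis: outward along the arm. The crank starts 0.35 to 0.8 turn counter-clockwise of its inner stop, whose angle differs each time and cannot be seen.
- crank (a joint): Wind-up of the torsion-spring hub between crank arm and screw, rad (no measure of turns): 0 without torque, + when the knob is pushed counter-clockwise from above, - clockwise, 0.01 rad per N of push at the knob, 0.036 while turning steadily. Over 0.24 (24 N) the press is forced. Screw angle = arm angle less wind-up. At the stop only this spring gives, 2 N per mm.
- wedge (a joint): Position of the brass wedge under the upper die, driven by the crank's screw, m: 0 at the inner stop, growing 0.00002 m (0.02 mm, through a reduction) per full counter-clockwise turn. The movement is far too small to be seen and the reading (noise about 0.3 mm) too coarse to count turns by.
- lock (a joint): Lock lever angle, rad: 0 = open, leaning 0.5 rad towards the press's front (-x of crank_axis); 1.0 = locked, leaning 0.5 rad to its back (+x), at its end stop. Starts between 0 and 0.15; light friction (about 1 N at the ball); stays where it is left.
- lock_tip (a point): Centre of the orange ball, 26 mm across, on the end of the lock lever: a steel rod 10 mm thick, 90 mm from pivot to ball centre. The pivot lies 42 mm above the table, 170 mm along +y from the crank axis (press axes); the lever swings in the press's x-z plane. The point's axes turn with the lever.
- green_module: green terminal module, 50 x 22 x 51 mm, standing loose on the press's base plate between head and lock lever. To be left alone; origin at its underside, mid-length.
- grey_module: grey terminal module, 50 x 44 x 51 mm, loose on the table. To be left alone; origin at its underside, mid-length.
- driver: screwdriver with yellow handle, loose on the table. To be left alone; origin at its underside, mid-length.
- blue_bin: empty blue bin, 160 x 100 x 60 mm, loose on the table. To be left alone; origin at its underside, mid-length.
- meter: yellow and black multimeter, 150 x 84 x 38 mm, loose on the table. To be left alone; origin at its underside, mid-length.
- tub: orange tub with white cap, 90 mm across, 120 mm tall, loose. To be left alone; origin at its underside, mid-length.
- reel: empty purple reel, 80 mm across, 54 mm tall, loose. To be left alone; origin at its underside, mid-length.
- rail_offcut: offcut of steel mounting rail, 200 x 35 x 9 mm, loose. To be left alone; origin at its underside, mid-length.

How it is judged:
By the outcome, as a careful person would: the job done as asked, in the order asked, and still so for the second after the job is handed in, with the robot touching nothing.
It also fails if it takes over 72 s, if anything falls off the work surface, if the arm or the gripper's body presses on something with over 40 N, if the wrist force passes 120 N, or if a joint passes its speed limit or range.

ROBOT

A 7-joint arm with a two-finger parallel gripper is mounted at the origin on the work surface. World frame = base frame: x ahead of the robot, y to its left, z up, the work surface at z = 0. Lengths are in m, angles in rad, forces in N, time in s.
With the tool pointing down it reaches from about 0.425 to 0.825 m from the base axis. Payload 3.6 kg.
Tool frame: the origin (TCP) lies on the centre line of the jaws, within the pads' length; the fingertips stand 25 mm ahead of it and the grasp point (between the pads) lies 6 mm ahead of it; z points along the fingers, y is the direction in which the jaws open and shut (so a half turn about z gives the same grasp; the last joint's range is limited). The gripper opens to 85 mm and grips with 20 to 120 N. Pads are 22 mm wide; open, the fingers measure 114 mm over their backs; the gripper's body (76 mm by 85 mm) begins 54 mm behind the grasp point. The pads swing forward as they close: fully open they stand 13 mm farther back than shut.
Start: joints at [1.145, 0.615, -0.013, 1.423, 0.008, 1.103, -0.04], TCP at [0.252, -0.599, 0.256] pointing down, gripper open.
Joint ranges: [-3.12, 3.12], [-0.3, 2.06], [-1.34, 1.32], [0.26, 2.42], [-1.36, 4.5], [0.01, 1.98], [-2.84, 2.84]. Speed limits (rad/s): [2.79, 2.79, 3.14, 3.14, 3.14, 3.14, 3.14].

INTERFACE

Orientations are given as a 3x3 rotation matrix whose columns are the frame's x, y, z axes.
In Python, from rig import state, optics, sign_off, finder gives the robot as it stands.
- The arm moves only by the shell command python3 -m jog 'ROWS' [FORCE]. ROWS is JSON, a list of rows, each a list of 3 entries, a list of its own where there are three numbers: the turn, a rotation vector about the world's x, y, z in rad, then the shift along the world's x, y, z in cm, then the gripper's target within -1 to 1 (shut at 1, half-way at 0, fully open at -1). A call has 1 to 8 rows; each row is the pose to reach, as a shift and turn from the pose commanded when the call began; what a row does not reach only later rows make up. A row lasts 1/10 s, in which the tool goes at most 50 mm and 8.59 degrees, less where a joint would pass 70% of its speed; a pose out of reach is approached as far as the arm can. A call with a gripper value outside its range is refused whole. The fingers move at their own pace and stop on an object; FORCE is the grip in N (left out, the last holds). Time passes only in rows, so rows that repeat a pose let the fingers close. It gives the time, the measured TCP pose, the force and the opening at its end, in the units of the state.
- state(): the state, without advancing time (a new reading comes with each control period).
- optics.grab_frame(name): name is "scene" or "top" or "wrist"; returns a dict with "pixels" (384x512x3 uint8, red, green, blue), "camera_matrix" (3x3 intrinsics, pixels), "k1" (the pictures are not rectified: a ray, as slopes to the right and down, at radius r is drawn at 1 + k1 r^2 times it, then the intrinsics apply), "R" (3x3) and "t" (3): a world point X has camera coordinates R X + t; the wrist camera has in their place "tool_from_camera" (4x4, takes a point from camera to tool coordinates, whose origin is the TCP and whose axes are the flange's). Camera axes: x right, y down, z forward; pixel columns grow to the right and rows downward; lengths in m; the calibration is good to about 2 mm. A picture is of the moment at which its call begins: read the wrist's pose just before it. There is no depth.
- sign_off(): hands the job in, once; it reports no verdict.
Trained networks look in the newest picture that a camera, given by its name, has taken for a name from the list of things; names that differ only in an ending like _2 or _b are one class to them, and where a whole thing is asked for, a point or a joint stands for the part that bears it (a point fixed in the world has none). Each returns a list of dicts, best first, with "conf" (0 to 1); they miss things now and then, are a little off and sometimes report something else, mostly with a low value. They report only what shows in the picture. A call takes as long as a camera call.
- finder.outline_of(thing, camera): "mask" (384x512 bool, what is visible of it).
- finder.pinpoint(thing, camera): "point" ([x, y, z] in m, in world coordinates, good to about 4 mm: a listed point, or the origin of a listed thing).
The state is a dict: "clock": time; "joints": joint angles; "qvel": joint speeds; "joint_torque": joint torques, N m; "eef_pos": TCP position; "tcp_rot": TCP orientation; "ft_force": force on the tool from outside, world axes, zero at the start; "moment": the same for the moment, N m; "grip_width": finger opening in m.
Only numpy, scipy, OpenCV 4.12 (cv2) and the standard library are available. Lean on these libraries where they do the work, as an engineer would, in place of code of your own. Each camera call takes 0.05 s, during which the arm holds its last target.

## Working session

There is one attempt and no reset: what is moved stays moved. The work goes in short steps, Python scripts to look and compute and a shell command to move; the robot and the scene stay as the last step left them, time stands still between calls to the robot, and variables do not carry over. Pictures are saved under pics/ and viewed, and the job is handed in when it is done.

```bash
ls; mkdir -p pics; python3 - <<'E'
from rig import state, optics, finder
import cv2
s=state(); print({k:s[k] for k in ['clock','eef_pos','ft_force','grip_width','tcp_rot']})
for c in ['scene','top']:
    f=optics.grab_frame(c); cv2.imwrite(f'pics/{c}0.png',f['pixels'][:,:,::-1])
    for t in ['crank_axis','knob_mid','lock_tip','green_module','grey_module','tub','meter','reel','blue_bin','driver','rail_offcut']:
        r=finder.pinpoint(t,c); print(c,t,[(x['conf'],[round(v,4) for v in x['point']],[k for k in x]) for x in r[:2]])
E
```

```text
pics
{'clock': 0.0, 'eef_pos': array([ 0.2520956 , -0.598356  ,  0.25509563]), 'ft_force': array([-0.50380442, -0.01862983,  0.19624465]), 'grip_width': 0.08529216344813122, 'tcp_rot': array([[ 9.21533057e-01,  3.88298460e-01, -1.06304794e-03],
       [ 3.88299912e-01, -9.21529940e-01,  2.39764023e-03],
       [-4.86304948e-05, -2.62228616e-03, -9.99996561e-01]])}
scene crank_axis [(0.9, [0.5627, 0.0228, 0.2262], ['point', 'conf'])]
scene knob_mid [(0.49, [0.6096, 0.0415, 0.2214], ['point', 'conf'])]
scene lock_tip [(0.62, [0.5003, 0.1891, 0.1218], ['point', 'conf'])]
scene green_module [(0.65, [0.5364, 0.1198, 0.0186], ['point', 'conf'])]
scene grey_module [(0.52, [0.6108, 0.04, 0.2219], ['point', 'conf']), (0.51, [0.7468, -0.2559, 0.0008], ['point', 'conf'])]
scene tub [(0.76, [0.6795, 0.4124, 0.0001], ['point', 'conf'])]
scene meter [(0.83, [0.4534, 0.433, 0.0017], ['point', 'conf'])]
scene reel [(0.55, [0.7875, -0.0118, 0.0054], ['point', 'conf'])]
scene blue_bin [(0.93, [0.561, -0.3379, -0.0015], ['point', 'conf']), (0.36, [0.4538, 0.4303, 0.0028], ['point', 'conf'])]
scene driv
[... 228 characters left out ...]
0018], ['point', 'conf'])]
top knob_mid [(0.67, [0.6058, 0.042, 0.2243], ['point', 'conf'])]
top lock_tip []
top green_module [(0.69, [0.5447, 0.122, 0.0194], ['point', 'conf'])]
top grey_module [(0.52, [0.7413, -0.2609, -0.0024], ['point', 'conf'])]
top tub [(0.88, [0.6767, 0.4163, -0.0025], ['point', 'conf']), (0.43, [0.7424, -0.2589, 0.0015], ['point', 'conf'])]
top meter [(0.89, [0.452, 0.4313, 0.0025], ['point', 'conf'])]
top reel []
top blue_bin [(0.89, [0.5656, -0.3349, 0.0023], ['point', 'conf'])]
top driver [(0.84, [0.3914, -0.2569, -0.0015], ['point', 'conf']), (0.56, [0.5604, 0.0274, 0.2237], ['point', 'conf'])]
top rail_offcut [(0.88, [0.663, -0.4734, 0.0013], ['point', 'conf'])]
```

View pics/scene0.png

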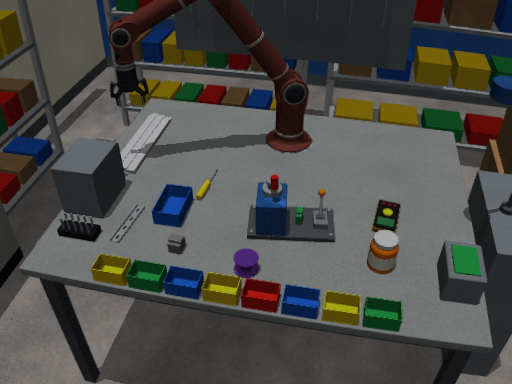

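View pics/top0.png

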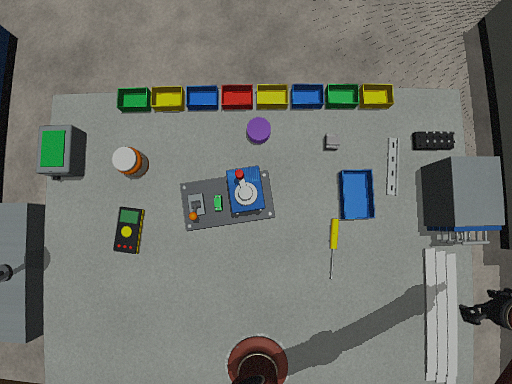

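The pictures show the press at about (240,190) in the top view, with the red knob at (239,173) and the orange ball at (194,216). The network points match this. The press is yawed about +0.17 rad, and the ball leans towards the robot. I'll move above the press.

```bash
python3 -m jog '[[[0,0,-0.03],[2.2,4,1],-1],[[0,0,-0.06],[4.4,8,2],-1],[[0,0,-0.09],[6.6,12,3],-1],[[0,0,-0.12],[8.8,16,4],-1],[[0,0,-0.15],[11,20,5],-1],[[0,0,-0.18],[13.2,24,6],-1],[[0,0,-0.21],[15.4,28,7],-1],[[0,0,-0.23],[17.6,32,8],-1]]' 60
python3 -m jog '[[[0,0,0],[2.2,4,1],-1],[[0,0,0],[4.4,8,2],-1],[[0,0,0],[6.6,12,3],-1],[[0,0,0],[8.8,16,4],-1],[[0,0,0],[11,20,4],-1],[[0,0,0],[13.2,24,4],-1],[[0,0,0],[15.4,28,4],-1],[[0,0,0],[15.4,28,4],-1]]'
cat > h.py <<'E'
from rig import state, optics, finder
import numpy as np, cv2
def proj(f,X,R=None,t=None):
    c=R@X+t; u=c[:2]/c[2]; u=u*(1+f['k1']*(u@u)); K=f['camera_matrix']; return K[:2,:2]@u+K[:2,2]
def ray(f,p,R,t):
    K=f['camera_matrix']; d=np.linalg.solve(K[:2,:2],np.array(p)-K[:2,2]); u=d.copy()
    for _ in range(20): u=d/(1+f['k1']*(u@u))
    return -R.T@t, R.T@np.array([u[0],u[1],1])
def atz(f,p,R,t,z):
    o,d=ray(f,p,R,t); return o+d*(z-o[2])/d[2]
def wristRt(s,f):
    T=np.eye(4);T[:3,:3]=s['tcp_rot'];T[:3,3]=s['eef_pos']; W=np.linalg.inv(T@f['tool_from_camera']); return W[:3,:3],W[:3,3]
E
python3 - <<'E'
from h import *
s=state(); f=optics.grab_frame('wrist'); cv2.imwrite('pics/w1.png',f['pixels'][:,:,::-1])
print(s['clock'],s['eef_pos'],s['tcp_rot'],f['tool_from_camera'])
for t in ['crank_axis','knob_mid','lock_tip','green_module']:
    print(t,[(x['conf'],np.round(x['point'],4)) for x in finder.pinpoint(t,'wrist')[:2]])
E
```

```text
clock: 2.0
eef_pos: [0.4291, -0.2772, 0.3371]
tcp_rot: [[0.986, 0.167, 0.001], [0.167, -0.986, -0.0], [0.001, 0.001, -1.0]]
ft_force: [0.8, -0.9, -0.2]
grip_width: 0.0852
clock: 2.8
eef_pos: [0.584, 0.0102, 0.3755]
tcp_rot: [[0.983, 0.181, 0.0], [0.181, -0.983, 0.007], [0.002, -0.007, -1.0]]
ft_force: [-0.6, -0.1, -0.1]
grip_width: 0.0853
2.8 [0.5839827  0.01022602 0.37554912] [[ 9.83476397e-01  1.81035923e-01  4.13192028e-04]
 [ 1.81029071e-01 -9.83454578e-01  6.75051912e-03]
 [ 1.62844205e-03 -6.56417645e-03 -9.99977130e-01]] [[ 4.04109424e-04 -9.63233945e-01 -2.68663738e-01  6.78834315e-02]
 [ 9.99999633e-01  5.92260250e-04 -6.19271891e-04  7.29478934e-04]
 [ 7.55622559e-04 -2.68663389e-01  9.63233831e-01 -1.17109162e-01]
 [ 0.00000000e+00  0.00000000e+00  0.00000000e+00  1.00000000e+00]]
crank_axis [(0.94, array([0.565 , 0.0293, 0.2248]))]
knob_mid [(0.65, array([0.607 , 0.0408, 0.226 ]))]
lock_tip [(0.85, array([0.4975, 0.1895, 0.1267]))]
green_module [(0.6, array([0.5402, 0.1187, 0.0149]))]
```

View pics/w1.png

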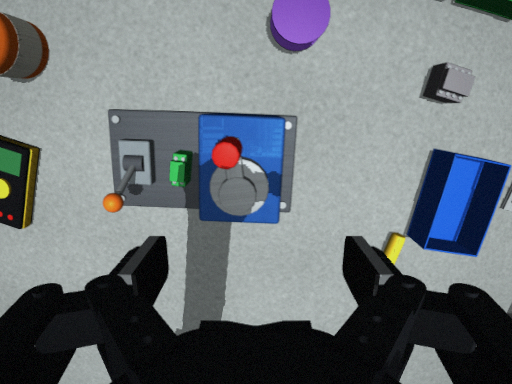

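```bash
python3 - <<'E'
from h import *
s=state(); f=optics.grab_frame('wrist'); R,t=wristRt(s,f)
for n,p,z in [('holeTL',(115,118),.018),('holeTR',(288,125),.018),('holeBR',(282,206),.018),('headTL',(200,115),.15),('headTR',(283,118),.15),('headBR',(279,221),.15),('headBL',(201,220),.15),('hubtop',(239,196),.2),('ball',(113,203),.121),('pivot',(133,162),.042)]:
    print(n,np.round(atz(f,p,R,t,z),4))
for cam in ['wrist','scene','top']:
    if cam!='wrist':
        f=optics.grab_frame(cam); R,t=f['R'],f['t']
    for th in ['knob_mid','lock_tip']:
        m=finder.outline_of(th,cam)
        if m:
            mm=m[0]['mask']; ys,xs=np.nonzero(mm); print(cam,th,m[0]['conf'],mm.sum(),xs.min(),xs.max(),ys.min(),ys.max(),xs.mean(),ys.mean(), np.round(atz(f,(xs.mean(),ys.mean()),R,t,.225 if th=='knob_mid' else .121),4))
for X in [(.607,.041,.225),(.565,.029,.225),(.56,.025,.225)]:
    f=optics.grab_frame('wrist'); R,t=wristRt(s,f); print(X,proj(f,np.array(X),R,t))
E
```

```text
holeTL [0.5981 0.2261 0.018 ]
holeTR [ 0.631  -0.0461  0.018 ]
holeBR [ 0.4977 -0.0621  0.018 ]
headTL [0.6307 0.0694 0.15  ]
headTR [ 0.6428 -0.0236  0.15  ]
headBR [ 0.5199 -0.0423  0.15  ]
headBL [0.5051 0.0532 0.15  ]
hubtop [0.559  0.0112 0.2   ]
ball [0.497  0.1769 0.121 ]
pivot [0.5377 0.1833 0.042 ]
wrist knob_mid 0.91 2241 196 244 132 208 220.64301651048638 171.22222222222223 [0.5875 0.0314 0.225 ]
wrist lock_tip 0.56 502 94 125 165 210 108.96613545816733 191.89243027888446 [0.5117 0.1829 0.121 ]
scene lock_tip 0.61 64 319 324 190 212 321.21875 199.953125 [0.5406 0.1933 0.121 ]
top knob_mid 0.4 848 112 148 147 176 129.85377358490567 161.76650943396226 [0.6492 0.3521 0.225 ]
top lock_tip 0.38 65 189 196 206 219 193.04615384615386 213.2923076923077 [0.5058 0.1905 0.121 ]
(0.607, 0.041, 0.225) [213.0438426  148.69362418]
(0.565, 0.029, 0.225) [219.90743777 194.66390019]
(0.56, 0.025, 0.225) [223.38009358 200.31948692]
```

```bash
python3 - <<'E'
from h import *
s=state(); f=optics.grab_frame('wrist'); R,t=wristRt(s,f); print(s['clock'],s['eef_pos'],s['qvel'].round(3))
np.savez('w2.npz',R=R,t=t,k1=f['k1'],K=f['camera_matrix'])
im=f['pixels'][:,:,::-1].copy()
for X,c in [((.607,.041,.25),(0,255,0)),((.565,.029,.2),(255,255,0)),((.56,.025,.2),(255,0,255))]:
    p=proj(f,np.array(X),R,t); cv2.drawMarker(im,tuple(int(round(v)) for v in p),c,cv2.MARKER_CROSS,8,1)
cv2.imwrite('pics/w2.png',cv2.resize(im[90:240,80:320],None,fx=3,fy=3,interpolation=cv2.INTER_CUBIC))
hsv=cv2.cvtColor(f['pixels'],cv2.COLOR_RGB2HSV).astype(int)
red=((hsv[...,0]<6)|(hsv[...,0]>174))&(hsv[...,1]>170)&(hsv[...,2]>80)
red[:90]=0; ys,xs=np.nonzero(red); print('red',red.sum(),xs.min(),xs.max(),ys.min(),ys.max())
E
```

```text
3.65 [0.58239714 0.00103633 0.37632045] [-0.002  0.001 -0.    -0.001 -0.001  0.001 -0.001]
red 623 2 226 137 221
```

View pics/w2.png

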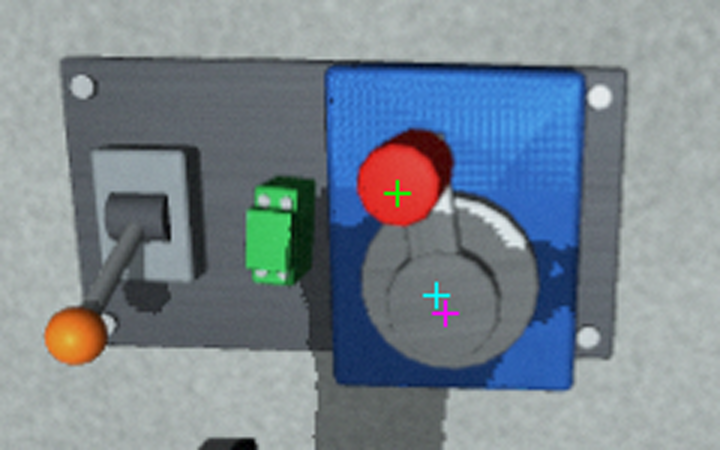

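```bash
python3 - <<'E'
from h import *
d=np.load('w2.npz'); f=dict(k1=float(d['k1']),camera_matrix=d['K']); R,t=d['R'],d['t']
P=lambda x,y:(x/3+80-1/3,y/3+90-1/3)
for n,p,z in [('knobtop',(398,184),.25),('hub',(442,305),.198),('hub',(442,305),.19),('holeTL',(82,87),.018),('holeTR',(599,97),.018),('holeBR',(588,337),.018),('headTL',(328,68),.15),('headTR',(582,71),.15),('headBR',(572,388),.15),('headBL',(336,381),.15),('ball',(75,336),.121)]:
    print(n,np.round(atz(f,P(*p),R,t,z),4))
E
```

```text
knobtop [0.6092 0.0407 0.25  ]
hub [0.5616 0.0264 0.198 ]
hub [0.5592 0.0268 0.19  ]
holeTL [0.5947 0.2417 0.018 ]
holeTR [ 0.6337 -0.0291  0.018 ]
holeBR [ 0.5035 -0.0479  0.018 ]
headTL [0.6317 0.0845 0.15  ]
headTR [ 0.6464 -0.0097  0.15  ]
headBR [ 0.5212 -0.029   0.15  ]
headBL [0.5077 0.0673 0.15  ]
ball [0.4966 0.1906 0.121 ]
```

```bash
python3 -m jog '[[[0,0,0],[0.9,1.3,0],-1],[[0,0,0],[2.7,4.0,0],-1],[[0,0,0],[2.7,4.0,-3],-1],[[0,0,0],[2.7,4.0,-7],-1],[[0,0,0],[2.7,4.0,-11],-1],[[0,0,0],[2.7,4.0,-13.8],-1],[[0,0,0],[2.7,4.0,-13.8],-1],[[0,0,0],[2.7,4.0,-13.8],-1]]' 60
python3 - <<'E'
from h import *
f=optics.grab_frame('wrist'); s=state(); print(s['clock'],s['eef_pos'],s['ft_force'],s['qvel'].round(3))
cv2.imwrite('pics/w3.png',f['pixels'][:,:,::-1])
E
```

```text
clock: 4.5
eef_pos: [0.6102, 0.0421, 0.2387]
tcp_rot: [[0.986, 0.169, 0.001], [0.169, -0.986, 0.001], [0.001, -0.001, -1.0]]
ft_force: [-0.6, 0.7, 0.9]
grip_width: 0.0853
4.55 [0.61089495 0.04195952 0.23997265] [ 0.26497117 -0.48224241  0.77201943] [ 0.005 -0.021  0.002 -0.011  0.002 -0.002  0.004]
```

View pics/w3.png

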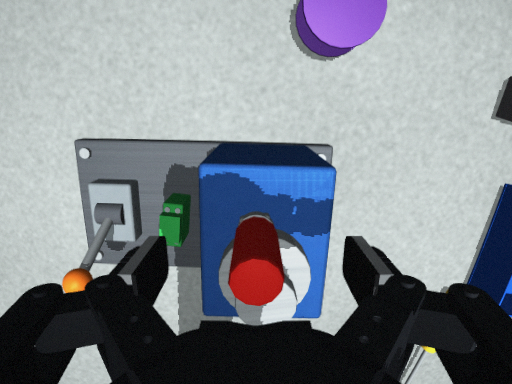

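The knob, at (257,283), sits centred between the pads. Closing.

```bash
python3 -m jog '[[[0,0,0],[0,0,0],0.3],[[0,0,0],[0,0,0],0.6],[[0,0,0],[0,0,0],1],[[0,0,0],[0,0,0],1],[[0,0,0],[0,0,0],1],[[0,0,0],[0,0,0],1],[[0,0,0],[0,0,0],1]]' 60
python3 - <<'E'
from h import *
s=state(); print(s['clock'],s['eef_pos'].round(4),s['ft_force'].round(2),s['grip_width'],s['qvel'].round(3))
E
```

```text
clock: 5.25
eef_pos: [0.6096, 0.0413, 0.2389]
tcp_rot: [[0.986, 0.168, 0.001], [0.168, -0.986, 0.0], [0.001, -0.0, -1.0]]
ft_force: [-0.3, 0.8, 3.9]
grip_width: 0.0225
5.25 [0.6096 0.0413 0.2389] [-0.29  0.79  3.91] 0.022501655217058526 [ 0.001 -0.    -0.001 -0.001 -0.    -0.003 -0.001]
```

```bash
cat > c.py <<'E'
import sys,numpy as np
a0,st,n=map(float,sys.argv[1:4]); r=5.0
cx,cy=(map(float,sys.argv[4:6]) if len(sys.argv)>5 else (0,0)) # correction cm spread
n=int(n)
print([[round(r*(np.cos(np.radians(a0+st*i))-np.cos(np.radians(a0)))+cx*i/n,2),round(r*(np.sin(np.radians(a0+st*i))-np.sin(np.radians(a0)))+cy*i/n,2)] for i in range(1,n+1)])
E
python3 c.py 16.5 -5 8; python3 c.py -23.5 -5 8
```

```text
[[np.float64(0.11), np.float64(-0.42)], [np.float64(0.17), np.float64(-0.85)], [np.float64(0.2), np.float64(-1.29)], [np.float64(0.2), np.float64(-1.73)], [np.float64(0.15), np.float64(-2.16)], [np.float64(0.07), np.float64(-2.59)], [np.float64(-0.05), np.float64(-3.01)], [np.float64(-0.21), np.float64(-3.41)]]
[[np.float64(-0.19), np.float64(-0.39)], [np.float64(-0.42), np.float64(-0.77)], [np.float64(-0.67), np.float64(-1.12)], [np.float64(-0.96), np.float64(-1.45)], [np.float64(-1.27), np.float64(-1.75)], [np.float64(-1.61), np.float64(-2.03)], [np.float64(-1.97), np.float64(-2.27)], [np.float64(-2.35), np.float64(-2.48)]]
```

```bash
python3 -m jog '[[[0,0,0],[0.11,-0.42,0],1],[[0,0,0],[0.17,-0.85,0],1],[[0,0,0],[0.2,-1.29,0],1],[[0,0,0],[0.2,-1.73,0],1],[[0,0,0],[0.15,-2.16,0],1],[[0,0,0],[0.07,-2.59,0],1],[[0,0,0],[-0.05,-3.01,0],1],[[0,0,0],[-0.21,-3.41,0],1]]'
sed -i 's/print(\[\[round(\(.*\),2),round(\(.*\),2)\] for/print([[round(float(\1),2),round(float(\2),2)] for/' c.py
cat > l.py <<'E'
from h import *
import json,sys
s=state(); p=s['eef_pos']; F=s['ft_force']
L=json.load(open('log.json')) if __import__('os').path.exists('log.json') else []
L.append([s['clock'],*p,*F]); json.dump(L,open('log.json','w'))
import os
ax=np.array(json.load(open('ax.json'))) if os.path.exists('ax.json') else np.array([.561,.0265])
d=p[:2]-ax; th=np.degrees(np.arctan2(d[1],d[0])); u=d/np.linalg.norm(d); T=np.array([-u[1],u[0]])
F0=np.array([-.3,.8]); f=-(F[:2]-F0)  # push on knob
print('t',round(s['clock'],2),'p',p.round(4),'F',F.round(1),'th',round(th,2),'r',round(np.linalg.norm(d)*1e3,2),'push tang',round(f@T,1),'rad',round(f@u,1),'qv',abs(s['qvel']).max().round(3))
E
python3 l.py; python3 c.py -23.5 -5 8
```

```text
clock: 6.05
eef_pos: [0.6078, 0.0075, 0.2387]
tcp_rot: [[0.986, 0.168, 0.002], [0.168, -0.986, 0.002], [0.002, -0.002, -1.0]]
ft_force: [-0.4, 4.5, 4.8]
grip_width: 0.0227
t 6.05 p [0.6078 0.0075 0.2387] F [-0.4  4.5  4.8] th -22.1 r 50.53 push tang -3.4 rad 1.5 qv 0.065
[[-0.19, -0.39], [-0.42, -0.77], [-0.67, -1.12], [-0.96, -1.45], [-1.27, -1.75], [-1.61, -2.03], [-1.97, -2.27], [-2.35, -2.48]]
```

```bash
python3 -m jog '[[[0,0,0],[-0.19,-0.39,0],1],[[0,0,0],[-0.42,-0.77,0],1],[[0,0,0],[-0.67,-1.12,0],1],[[0,0,0],[-0.96,-1.45,0],1],[[0,0,0],[-1.27,-1.75,0],1],[[0,0,0],[-1.61,-2.03,0],1],[[0,0,0],[-1.97,-2.27,0],1],[[0,0,0],[-2.35,-2.48,0],1]]'|tail -2
python3 l.py; python3 c.py -63.5 -5 8
```

```text
ft_force: [2.0, 4.9, 6.1]
grip_width: 0.0226
t 6.85 p [ 0.5845 -0.0177  0.2387] F [2.  4.9 6.1] th -61.93 r 50.04 push tang -3.9 rad 2.6 qv 0.108
[[-0.4, -0.18], [-0.81, -0.32], [-1.23, -0.42], [-1.66, -0.49], [-2.1, -0.52], [-2.54, -0.52], [-2.97, -0.47], [-3.4, -0.39]]
```

```bash
python3 -m jog '[[[0,0,0],[-0.4,-0.18,0],1],[[0,0,0],[-0.81,-0.32,0],1],[[0,0,0],[-1.23,-0.42,0],1],[[0,0,0],[-1.66,-0.49,0],1],[[0,0,0],[-2.1,-0.52,0],1],[[0,0,0],[-2.54,-0.52,0],1],[[0,0,0],[-2.97,-0.47,0],1],[[0,0,0],[-3.4,-0.39,0],1]]'|tail -2
python3 l.py; for a in -103.5 -109.5 -115.5 -121.5 -127.5 -133.5 -139.5 -145.5 -151.5 -157.5 -163.5 -169.5 ; do python3 c.py $a -3 2 ; done
```

```text
ft_force: [5.2, 3.8, 2.8]
grip_width: 0.0227
t 7.65 p [ 0.5518 -0.0223  0.2388] F [5.2 3.8 2.8] th -100.7 r 49.71 push tang -4.8 rad 4.0 qv 0.117
[[-0.25, 0.07], [-0.5, 0.15]]
[[-0.24, 0.09], [-0.48, 0.2]]
[[-0.23, 0.12], [-0.46, 0.25]]
[[-0.22, 0.14], [-0.43, 0.3]]
[[-0.2, 0.16], [-0.4, 0.34]]
[[-0.19, 0.19], [-0.36, 0.38]]
[[-0.16, 0.2], [-0.32, 0.42]]
[[-0.14, 0.22], [-0.27, 0.45]]
[[-0.12, 0.23], [-0.23, 0.47]]
[[-0.09, 0.24], [-0.17, 0.49]]
[[-0.07, 0.25], [-0.12, 0.51]]
[[-0.04, 0.26], [-0.07, 0.52]]
```

```bash
cat >> l.py <<'E'
if len(sys.argv)>1: sys.exit(1 if abs(f@T)>float(sys.argv[1]) or np.linalg.norm(f)>11 else 0)
E
J="python3 -m jog"
$J '[[[0,0,0],[-0.25,0.1,0],1],[[0,0,0],[-0.5,0.2,0],1],[[0,0,0],[-0.5,0.22,0],1]]' >/dev/null && python3 l.py 6.3 &&
$J '[[[0,0,0],[-0.24,0.09,0],1],[[0,0,0],[-0.48,0.2,0],1],[[0,0,0],[-0.48,0.2,0],1]]' >/dev/null && python3 l.py 6.3 &&
$J '[[[0,0,0],[-0.23,0.12,0],1],[[0,0,0],[-0.46,0.25,0],1],[[0,0,0],[-0.46,0.25,0],1]]' >/dev/null && python3 l.py 6.3 &&
$J '[[[0,0,0],[-0.22,0.14,0],1],[[0,0,0],[-0.43,0.3,0],1],[[0,0,0],[-0.43,0.3,0],1]]' >/dev/null && python3 l.py 6.3
```

```text
t 7.95 p [ 0.5464 -0.0209  0.2388] F [4.5 1.9 3.3] th -107.13 r 49.6 push tang -4.3 rad 2.5 qv 0.014
t 8.25 p [ 0.5408 -0.0187  0.2387] F [3.8 0.9 5. ] th -114.1 r 49.56 push tang -3.7 rad 1.8 qv 0.006
t 8.55 p [ 0.5354 -0.0159  0.2387] F [ 4.8 -0.7  6. ] th -121.1 r 49.54 push tang -5.1 rad 1.3 qv 0.002
t 8.85 p [ 0.5311 -0.0131  0.2387] F [ 4.  -0.2  5.2] th -127.04 r 49.56 push tang -4.1 rad 1.8 qv 0.007
```

```bash

J="python3 -m jog"
$J '[[[0,0,0],[-0.2,0.16,0],1],[[0,0,0],[-0.4,0.34,0],1],[[0,0,0],[-0.4,0.34,0],1]]' >/dev/null && python3 l.py 6.3 &&
$J '[[[0,0,0],[-0.19,0.19,0],1],[[0,0,0],[-0.36,0.38,0],1],[[0,0,0],[-0.36,0.38,0],1]]' >/dev/null && python3 l.py 6.3 &&
$J '[[[0,0,0],[-0.16,0.2,0],1],[[0,0,0],[-0.32,0.42,0],1],[[0,0,0],[-0.32,0.42,0],1]]' >/dev/null && python3 l.py 6.3 &&
$J '[[[0,0,0],[-0.14,0.22,0],1],[[0,0,0],[-0.27,0.45,0],1],[[0,0,0],[-0.27,0.45,0],1]]' >/dev/null && python3 l.py 6.3 &&
$J '[[[0,0,0],[-0.12,0.23,0],1],[[0,0,0],[-0.23,0.47,0],1],[[0,0,0],[-0.23,0.47,0],1]]' >/dev/null && python3 l.py 6.3
python3 - <<'E'
import json,numpy as np
from scipy.optimize import least_squares
L=np.array(json.load(open('log.json')))[:,1:3]; L=np.vstack([[.6096,.0413],L])
r=least_squares(lambda c:np.hypot(*(L-c).T)-.05,[.561,.0265]); print(r.x,r.fun*1e3)
E
```

```text
t 9.15 p [ 0.5271 -0.0097  0.2387] F [ 4.  -0.1  4.4] th -133.11 r 49.57 push tang -3.7 rad 2.2 qv 0.004
t 9.45 p [ 0.5236 -0.006   0.2387] F [ 3.3 -0.3  5.4] th -139.0 r 49.58 push tang -3.2 rad 2.1 qv 0.003
t 9.75 p [ 0.5204 -0.002   0.2386] F [ 3.8 -1.2  5.4] th -144.89 r 49.61 push tang -4.0 rad 2.2 qv 0.005
t 10.05 p [0.5177 0.0022 0.2387] F [ 4.2 -0.6  5.1] th -150.63 r 49.64 push tang -3.4 rad 3.2 qv 0.005
t 10.35 p [0.5155 0.0066 0.2386] F [ 3.5 -1.6  5.6] th -156.44 r 49.69 push tang -3.7 rad 2.5 qv 0.003
[0.56148573 0.0266785 ] [ 0.28688996  0.14338693 -0.03277977 -0.02275145 -0.08896269 -0.07904425
 -0.05702889 -0.00595357  0.03652577  0.06251767  0.11294221  0.15279018
  0.20843518]
```

```bash
echo '[0.5614,0.0266]' > ax.json
J="python3 -m jog"
$J '[[[0,0,0],[-0.08,0.24,0],1],[[0,0,0],[-0.15,0.49,0],1],[[0,0,0],[-0.15,0.49,0],1]]' >/dev/null && python3 l.py 6.3 &&
$J '[[[0,0,0],[-0.05,0.25,0],1],[[0,0,0],[-0.1,0.51,0],1],[[0,0,0],[-0.1,0.51,0],1]]' >/dev/null && python3 l.py 6.3 &&
$J '[[[0,0,0],[-0.03,0.26,0],1],[[0,0,0],[-0.06,0.52,0],1],[[0,0,0],[-0.06,0.52,0],1]]' >/dev/null && python3 l.py 6.3 
for a in -175.5 -181.5 -187.5 -193.5 -199.5 -205.5 -211.5 -217.5 -223.5 -229.5 -235.5 -241.5 -247.5 -253.5 -259.5 -265.5 -271.5; do echo $a;python3 c.py $a -3 2 ; done
```

```text
t 10.65 p [0.5137 0.0112 0.2386] F [ 2.6 -1.7  6.2] th -162.11 r 50.12 push tang -3.3 rad 2.0 qv 0.003
t 10.95 p [0.5124 0.016  0.2386] F [ 1.9 -1.6  7. ] th -167.76 r 50.13 push tang -2.8 rad 1.7 qv 0.003
t 11.25 p [0.5118 0.0194 0.2386] F [ 2.  -6.   7.6] th -171.69 r 50.13 push tang -7.1 rad 1.3 qv 0.006
-175.5
[[-0.01, 0.26], [-0.01, 0.52]]
-181.5
[[0.01, 0.26], [0.04, 0.52]]
-187.5
[[0.04, 0.26], [0.1, 0.51]]
-193.5
[[0.07, 0.25], [0.15, 0.5]]
-199.5
[[0.09, 0.24], [0.2, 0.48]]
-205.5
[[0.12, 0.23], [0.25, 0.46]]
-211.5
[[0.14, 0.22], [0.3, 0.43]]
-217.5
[[0.16, 0.2], [0.34, 0.4]]
-223.5
[[0.19, 0.19], [0.38, 0.36]]
-229.5
[[0.2, 0.16], [0.42, 0.32]]
-235.5
[[0.22, 0.14], [0.45, 0.27]]
-241.5
[[0.23, 0.12], [0.47, 0.23]]
-247.5
[[0.24, 0.09], [0.49, 0.17]]
-253.5
[[0.25, 0.07], [0.51, 0.12]]
-259.5
[[0.26, 0.04], [0.52, 0.07]]
-265.5
[[0.26, 0.01], [0.52, 0.01]]
-271.5
[[0.26, -0.01], [0.52, -0.04]]
```

Force rose to about 7 N and the motion slowed, so this looks like the stop. I'll confirm with small steps.

```bash

J="python3 -m jog"
$J '[[[0,0,0],[0,0.1,0],1],[[0,0,0],[0,0.2,0],1],[[0,0,0],[0,0.2,0],1]]' >/dev/null && python3 l.py 10 &&
$J '[[[0,0,0],[0,0.1,0],1],[[0,0,0],[0,0.2,0],1],[[0,0,0],[0,0.2,0],1],[[0,0,0],[0,0.2,0],1]]' >/dev/null && python3 l.py 10; sleep 1;python3 l.py
```

```text
t 11.55 p [0.5117 0.0202 0.2386] F [ 2.3 -7.2  6.5] th -172.64 r 50.11 push tang -8.2 rad 1.6 qv 0.004
t 11.95 p [0.5116 0.021  0.2386] F [ 1.9 -8.5  7.6] th -173.61 r 50.08 push tang -9.5 rad 1.1 qv 0.001
t 11.95 p [0.5116 0.021  0.2386] F [ 1.9 -8.5  7.6] th -173.61 r 50.08 push tang -9.5 rad 1.1 qv 0.001
```

```bash

J="python3 -m jog"
$J '[[[0,0,0],[0.02,0.1,0],1],[[0,0,0],[0.03,0.3,0],1],[[0,0,0],[0.03,0.3,0],1],[[0,0,0],[0.03,0.3,0],1]]' >/dev/null && python3 l.py 13 &&
$J '[[[0,0,0],[0.02,0.1,0],1],[[0,0,0],[0.04,0.3,0],1],[[0,0,0],[0.04,0.3,0],1],[[0,0,0],[0.04,0.3,0],1]]' >/dev/null && python3 l.py 10
$J '[[[0,0,0],[0,0,0],1]]' >/dev/null;python3 l.py
$J '[[[0,0,0],[0,0,0],1]]' >/dev/null;python3 l.py
```

```text
t 12.35 p [0.5115 0.0224 0.2386] F [ 0.8 -9.5  9.7] th -175.16 r 50.03 push tang -10.3 rad 0.3 qv 0.001
t 12.75 p [0.5115 0.0238 0.2386] F [ -0.8 -13.5   9.6] th -176.74 r 49.99 push tang -14.2 rad -1.3 qv 0.001
t 12.85 p [0.5115 0.0238 0.2386] F [  0.4 -12.9   9.7] th -176.73 r 49.98 push tang -13.7 rad -0.1 qv 0.002
t 12.95 p [0.5115 0.0238 0.2386] F [  0.  -13.1  10.2] th -176.73 r 49.98 push tang -13.9 rad -0.5 qv 0.002
```

```bash
python3 -m jog '[[[0,0,0],[-0.02,-0.4,0],1],[[0,0,0],[-0.04,-0.8,0],1],[[0,0,0],[-0.05,-1.3,0],1],[[0,0,0],[-0.05,-1.73,0],1],[[0,0,0],[-0.05,-1.73,0],1]]' >/dev/null; python3 l.py
for a in -168.5 -108.5 -48.5 11.5 71.5 131.5; do python3 c.py $a 7.5 8; done
```

```text
t 13.45 p [0.5124 0.0157 0.2386] F [2.9 1.3 6.8] th -167.47 r 50.24 push tang -0.2 rad 3.2 qv 0.012
[[0.17, -0.63], [0.42, -1.23], [0.75, -1.8], [1.15, -2.32], [1.62, -2.78], [2.14, -3.17], [2.71, -3.5], [3.31, -3.74]]
[[0.63, -0.17], [1.28, -0.25], [1.94, -0.25], [2.58, -0.16], [3.21, 0.01], [3.82, 0.27], [4.38, 0.6], [4.9, 1.0]]
[[0.46, 0.46], [0.86, 0.99], [1.18, 1.55], [1.43, 2.16], [1.6, 2.79], [1.68, 3.44], [1.67, 4.09], [1.59, 4.74]]
[[-0.17, 0.63], [-0.42, 1.23], [-0.75, 1.8], [-1.15, 2.32], [-1.62, 2.78], [-2.14, 3.17], [-2.71, 3.5], [-3.31, 3.74]]
[[-0.63, 0.17], [-1.28, 0.25], [-1.94, 0.25], [-2.58, 0.16], [-3.21, -0.01], [-3.82, -0.27], [-4.38, -0.6], [-4.9, -1.0]]
[[-0.46, -0.46], [-0.86, -0.99], [-1.18, -1.55], [-1.43, -2.16], [-1.6, -2.79], [-1.68, -3.44], [-1.67, -4.09], [-1.59, -4.74]]
```

```bash
J="python3 -m jog"
$J '[[[0,0,0],[0.17,-0.63,0],1],[[0,0,0],[0.42,-1.23,0],1],[[0,0,0],[0.75,-1.8,0],1],[[0,0,0],[1.15,-2.32,0],1],[[0,0,0],[1.62,-2.78,0],1],[[0,0,0],[2.14,-3.17,0],1],[[0,0,0],[2.71,-3.5,0],1],[[0,0,0],[3.31,-3.74,0],1]]' >/dev/null && python3 l.py 12 &&
$J '[[[0,0,0],[0.63,-0.17,0],1],[[0,0,0],[1.28,-0.25,0],1],[[0,0,0],[1.94,-0.25,0],1],[[0,0,0],[2.58,-0.16,0],1],[[0,0,0],[3.21,0.01,0],1],[[0,0,0],[3.82,0.27,0],1],[[0,0,0],[4.38,0.6,0],1],[[0,0,0],[4.9,1.0,0],1]]' >/dev/null && python3 l.py 12 &&
$J '[[[0,0,0],[0.46,0.46,0],1],[[0,0,0],[0.86,0.99,0],1],[[0,0,0],[1.18,1.55,0],1],[[0,0,0],[1.43,2.16,0],1],[[0,0,0],[1.6,2.79,0],1],[[0,0,0],[1.68,3.44,0],1],[[0,0,0],[1.67,4.09,0],1],[[0,0,0],[1.59,4.74,0],1]]' >/dev/null && python3 l.py 12
```

```text
t 14.25 p [ 0.5425 -0.0195  0.2384] F [-2.5  3.4 10.6] th -112.28 r 49.86 push tang 3.0 rad 1.6 qv 0.162
t 15.05 p [ 0.5912 -0.0137  0.2385] F [-3.2 -3.7 10.6] th -53.53 r 50.07 push tang 5.0 rad -1.9 qv 0.149
t 15.85 p [0.6112 0.032  0.2389] F [ 5.1 -4.3  5.4] th 6.21 r 50.08 push tang 5.6 rad -4.8 qv 0.11
```

```bash
J="python3 -m jog"
$J '[[[0,0,0],[-0.17,0.63,0],1],[[0,0,0],[-0.42,1.23,0],1],[[0,0,0],[-0.75,1.8,0],1],[[0,0,0],[-1.15,2.32,0],1],[[0,0,0],[-1.62,2.78,0],1],[[0,0,0],[-2.14,3.17,0],1],[[0,0,0],[-2.71,3.5,0],1],[[0,0,0],[-3.31,3.74,0],1]]' >/dev/null && python3 l.py 12 &&
$J '[[[0,0,0],[-0.63,0.17,0],1],[[0,0,0],[-1.28,0.25,0],1],[[0,0,0],[-1.94,0.25,0],1],[[0,0,0],[-2.58,0.16,0],1],[[0,0,0],[-3.21,-0.01,0],1],[[0,0,0],[-3.82,-0.27,0],1],[[0,0,0],[-4.38,-0.6,0],1],[[0,0,0],[-4.9,-1.0,0],1]]' >/dev/null && python3 l.py 12 &&
$J '[[[0,0,0],[-0.46,-0.46,0],1],[[0,0,0],[-0.86,-0.99,0],1],[[0,0,0],[-1.18,-1.55,0],1],[[0,0,0],[-1.43,-2.16,0],1],[[0,0,0],[-1.6,-2.79,0],1],[[0,0,0],[-1.68,-3.44,0],1],[[0,0,0],[-1.67,-4.09,0],1],[[0,0,0],[-1.59,-4.74,0],1]]' >/dev/null && python3 l.py 12
```

```text
t 16.65 p [0.5781 0.0742 0.239 ] F [4.9 2.6 4.9] th 70.63 r 50.41 push tang 4.3 rad -3.5 qv 0.166
t 17.45 p [0.5279 0.0644 0.2387] F [3.1 3.4 5.9] th 131.57 r 50.49 push tang 4.2 rad 0.3 qv 0.149
t 18.25 p [0.5119 0.018  0.2386] F [2.7 4.9 6.3] th -170.1 r 50.27 push tang 3.6 rad 3.7 qv 0.13
```

Turn 1 is done. Turn 2:

```bash
J="python3 -m jog"
$J '[[[0,0,0],[0.17,-0.63,0],1],[[0,0,0],[0.42,-1.23,0],1],[[0,0,0],[0.75,-1.8,0],1],[[0,0,0],[1.15,-2.32,0],1],[[0,0,0],[1.62,-2.78,0],1],[[0,0,0],[2.14,-3.17,0],1],[[0,0,0],[2.71,-3.5,0],1],[[0,0,0],[3.31,-3.74,0],1]]' >/dev/null && python3 l.py 12 &&
$J '[[[0,0,0],[0.63,-0.17,0],1],[[0,0,0],[1.28,-0.25,0],1],[[0,0,0],[1.94,-0.25,0],1],[[0,0,0],[2.58,-0.16,0],1],[[0,0,0],[3.21,0.01,0],1],[[0,0,0],[3.82,0.27,0],1],[[0,0,0],[4.38,0.6,0],1],[[0,0,0],[4.9,1.0,0],1]]' >/dev/null && python3 l.py 12 &&
$J '[[[0,0,0],[0.46,0.46,0],1],[[0,0,0],[0.86,0.99,0],1],[[0,0,0],[1.18,1.55,0],1],[[0,0,0],[1.43,2.16,0],1],[[0,0,0],[1.6,2.79,0],1],[[0,0,0],[1.68,3.44,0],1],[[0,0,0],[1.67,4.09,0],1],[[0,0,0],[1.59,4.74,0],1]]' >/dev/null && python3 l.py 12 &&
$J '[[[0,0,0],[-0.17,0.63,0],1],[[0,0,0],[-0.42,1.23,0],1],[[0,0,0],[-0.75,1.8,0],1],[[0,0,0],[-1.15,2.32,0],1],[[0,0,0],[-1.62,2.78,0],1],[[0,0,0],[-2.14,3.17,0],1],[[0,0,0],[-2.71,3.5,0],1],[[0,0,0],[-3.31,3.74,0],1]]' >/dev/null && python3 l.py 12 &&
$J '[[[0,0,0],[-0.63,0.17,0],1],[[0,0,0],[-1.28,0.25,0],1],[[0,0,0],[-1.94,0.25,0],1],[[0,0,0],[-2.58,0.16,0],1],[[0,0,0],[-3.21,-0.01,0],1],[[0,0,0],[-3.82,-0.27,0],1],[[0,0,0],[-4.38,-0.6,0],1],[[0,0,0],[-4.9,-1.0,0],1]]' >/dev/null && python3 l.py 12 &&
$J '[[[0,0,0],[-0.46,-0.46,0],1],[[0,0,0],[-0.86,-0.99,0],1],[[0,0,0],[-1.18,-1.55,0],1],[[0,0,0],[-1.43,-2.16,0],1],[[0,0,0],[-1.6,-2.79,0],1],[[0,0,0],[-1.68,-3.44,0],1],[[0,0,0],[-1.67,-4.09,0],1],[[0,0,0],[-1.59,-4.74,0],1]]' >/dev/null && python3 l.py 12
```

```text
t 19.05 p [ 0.5425 -0.0195  0.2385] F [-2.5  3.3 11.6] th -112.28 r 49.87 push tang 3.0 rad 1.5 qv 0.163
t 19.85 p [ 0.5912 -0.0137  0.2385] F [-2.1 -3.6 10.3] th -53.53 r 50.11 push tang 4.0 rad -2.5 qv 0.148
t 20.65 p [0.6112 0.032  0.2389] F [ 4.6 -3.1  5.9] th 6.22 r 50.06 push tang 4.4 rad -4.4 qv 0.107
t 21.45 p [0.5781 0.0741 0.239 ] F [4.  2.7 4.9] th 70.62 r 50.38 push tang 3.4 rad -3.2 qv 0.165
t 22.25 p [0.5279 0.0644 0.2387] F [4.1 2.  5.3] th 131.58 r 50.49 push tang 4.1 rad 2.0 qv 0.15
t 23.05 p [0.5119 0.018  0.2386] F [2.3 5.  5.5] th -170.11 r 50.24 push tang 3.7 rad 3.3 qv 0.132
```

Turn 2 is done. Turn 3:

```bash
J="python3 -m jog"
$J '[[[0,0,0],[0.17,-0.63,0],1],[[0,0,0],[0.42,-1.23,0],1],[[0,0,0],[0.75,-1.8,0],1],[[0,0,0],[1.15,-2.32,0],1],[[0,0,0],[1.62,-2.78,0],1],[[0,0,0],[2.14,-3.17,0],1],[[0,0,0],[2.71,-3.5,0],1],[[0,0,0],[3.31,-3.74,0],1]]' >/dev/null && python3 l.py 12 &&
$J '[[[0,0,0],[0.63,-0.17,0],1],[[0,0,0],[1.28,-0.25,0],1],[[0,0,0],[1.94,-0.25,0],1],[[0,0,0],[2.58,-0.16,0],1],[[0,0,0],[3.21,0.01,0],1],[[0,0,0],[3.82,0.27,0],1],[[0,0,0],[4.38,0.6,0],1],[[0,0,0],[4.9,1.0,0],1]]' >/dev/null && python3 l.py 12 &&
$J '[[[0,0,0],[0.46,0.46,0],1],[[0,0,0],[0.86,0.99,0],1],[[0,0,0],[1.18,1.55,0],1],[[0,0,0],[1.43,2.16,0],1],[[0,0,0],[1.6,2.79,0],1],[[0,0,0],[1.68,3.44,0],1],[[0,0,0],[1.67,4.09,0],1],[[0,0,0],[1.59,4.74,0],1]]' >/dev/null && python3 l.py 12 &&
$J '[[[0,0,0],[-0.17,0.63,0],1],[[0,0,0],[-0.42,1.23,0],1],[[0,0,0],[-0.75,1.8,0],1],[[0,0,0],[-1.15,2.32,0],1],[[0,0,0],[-1.62,2.78,0],1],[[0,0,0],[-2.14,3.17,0],1],[[0,0,0],[-2.71,3.5,0],1],[[0,0,0],[-3.31,3.74,0],1]]' >/dev/null && python3 l.py 12 &&
$J '[[[0,0,0],[-0.63,0.17,0],1],[[0,0,0],[-1.28,0.25,0],1],[[0,0,0],[-1.94,0.25,0],1],[[0,0,0],[-2.58,0.16,0],1],[[0,0,0],[-3.21,-0.01,0],1],[[0,0,0],[-3.82,-0.27,0],1],[[0,0,0],[-4.38,-0.6,0],1],[[0,0,0],[-4.9,-1.0,0],1]]' >/dev/null && python3 l.py 12 &&
$J '[[[0,0,0],[-0.46,-0.46,0],1],[[0,0,0],[-0.86,-0.99,0],1],[[0,0,0],[-1.18,-1.55,0],1],[[0,0,0],[-1.43,-2.16,0],1],[[0,0,0],[-1.6,-2.79,0],1],[[0,0,0],[-1.68,-3.44,0],1],[[0,0,0],[-1.67,-4.09,0],1],[[0,0,0],[-1.59,-4.74,0],1]]' >/dev/null && python3 l.py 12
$J '[[[0,0,0],[0,0,0],1],[[0,0,0],[0,0,0],1]]' >/dev/null; python3 l.py
```

```text
t 23.85 p [ 0.5425 -0.0195  0.2384] F [-3.3  3.3 11.4] th -112.28 r 49.86 push tang 3.7 rad 1.2 qv 0.163
t 24.65 p [ 0.5911 -0.0136  0.2385] F [-2.5 -2.4 10.5] th -53.53 r 50.04 push tang 3.7 rad -1.2 qv 0.146
t 25.45 p [0.6112 0.032  0.2389] F [ 4.5 -3.   6.2] th 6.22 r 50.08 push tang 4.3 rad -4.3 qv 0.108
t 26.25 p [0.5781 0.0741 0.239 ] F [5.1 2.2 5.4] th 70.63 r 50.4 push tang 4.6 rad -3.1 qv 0.166
t 27.05 p [0.5279 0.0644 0.2388] F [3.2 3.3 6. ] th 131.51 r 50.53 push tang 4.3 rad 0.4 qv 0.149
t 27.85 p [0.5119 0.018  0.2386] F [3.1 5.4 6.5] th -170.12 r 50.26 push tang 4.0 rad 4.2 qv 0.132
t 28.05 p [0.5121 0.017  0.2386] F [1.9 2.2 6.1] th -168.93 r 50.24 push tang 1.0 rad 2.5 qv 0.003
```

```bash
J="python3 -m jog"
$J '[[[0,0,0],[0.05,-0.2,0],1],[[0,0,0],[0.09,-0.42,0],1],[[0,0,0],[0.09,-0.42,0],1],[[0,0,0],[0.09,-0.42,0],1]]' >/dev/null; python3 l.py; $J '[[[0,0,0],[0,0,0],1]]'>/dev/null; python3 l.py;  $J '[[[0,0,0],[0,0,0],1]]'>/dev/null; python3 l.py
```

```text
t 28.45 p [0.5128 0.0138 0.2386] F [2.8 3.9 6.1] th -165.21 r 50.23 push tang 2.2 rad 3.8 qv 0.002
t 28.55 p [0.5128 0.0138 0.2386] F [2.  3.  6.6] th -165.24 r 50.22 push tang 1.6 rad 2.8 qv 0.001
t 28.65 p [0.5129 0.0138 0.2386] F [2.8 2.9 7.5] th -165.22 r 50.21 push tang 1.2 rad 3.6 qv 0.001
```

```bash
J="python3 -m jog"
$J '[[[0,0,0],[-0.02,0.1,0],1],[[0,0,0],[-0.04,0.2,0],1],[[0,0,0],[-0.04,0.2,0],1],[[0,0,0],[-0.04,0.2,0],1]]' >/dev/null; python3 l.py; $J '[[[0,0,0],[0,0,0],1]]'>/dev/null; python3 l.py;  $J '[[[0,0,0],[0,0,0],1]]'>/dev/null; python3 l.py
```

```text
t 29.05 p [0.5126 0.0147 0.2386] F [3.3 1.6 6.3] th -166.35 r 50.24 push tang -0.1 rad 3.7 qv 0.002
t 29.15 p [0.5126 0.0147 0.2386] F [2.7 2.3 5.2] th -166.35 r 50.22 push tang 0.7 rad 3.3 qv 0.002
t 29.25 p [0.5126 0.0147 0.2386] F [2.3 2.3 6.5] th -166.32 r 50.2 push tang 0.8 rad 2.8 qv 0.003
```

```bash
J="python3 -m jog"
$J '[[[0,0,0],[0,0,0],0.6],[[0,0,0],[0,0,0],0.2],[[0,0,0],[0,0,0],-0.5],[[0,0,0],[0,0,0],-1],[[0,0,0],[0,0,0],-1],[[0,0,0],[0,0,2],-1],[[0,0,0],[0,0,5],-1],[[0,0,0],[0,0,9],-1]]' | grep -v rot
$J '[[[0,0,0],[0,0,3],-1],[[0,0,0],[0,0,3],-1],[[0,0,0],[0,0,3],-1],[[0,0,0],[0,0,3],-1],[[0,0,0],[0,0,3],-1]]' | grep -v rot
python3 - <<'E'
from h import *
s=state(); f=optics.grab_frame('wrist'); R,t=wristRt(s,f)
cv2.imwrite('pics/w4.png',f['pixels'][:,:,::-1]); np.savez('w4.npz',R=R,t=t,k1=f['k1'],K=f['camera_matrix'])
print(s['eef_pos'],s['ft_force'].round(2),np.abs(s['qvel']).max())
print([(x['conf'],np.round(x['point'],4)) for x in finder.pinpoint('knob_mid','wrist')[:2]])
print([(x['conf'],np.round(x['point'],4)) for x in finder.pinpoint('lock_tip','wrist')[:2]])
E
```

```text
clock: 30.05
eef_pos: [0.5112, 0.0139, 0.3274]
ft_force: [1.0, -0.2, 0.6]
grip_width: 0.0852
clock: 30.55
eef_pos: [0.5121, 0.0141, 0.3567]
ft_force: [0.9, -0.8, -0.7]
grip_width: 0.0854
[0.5120866  0.01410257 0.35672699] [ 0.91 -0.76 -0.73] 0.008719676681110015
[(0.83, array([0.5096, 0.0166, 0.2257]))]
[(0.57, array([0.4987, 0.1883, 0.1273]))]
```

View pics/w4.png

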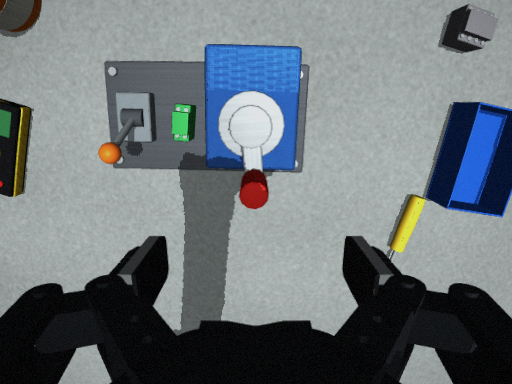

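The wrist view shows the knob standing free at (254,190) and the ball still leaning to the front at (110,153). Nothing else has moved. Next I'll go to the front side of the ball with the fingers shut.

```bash
J="python3 -m jog"
$J '[[[0,0,0],[-1.7,4,0],0],[[0,0,0],[-3.4,8,0],1],[[0,0,0],[-5.2,12,0],1],[[0,0,0],[-6.9,16,0],1],[[0,0,0],[-6.9,16.7,-4],1],[[0,0,0],[-6.9,16.7,-8],1],[[0,0,0],[-6.9,16.7,-12],1],[[0,0,0],[-6.9,16.7,-14],1]]' | grep -v rot
$J '[[[0,0,0],[0,0,0],1],[[0,0,0],[0,0,0],1],[[0,0,0],[0,0,0],1]]'
python3 - <<'E'
from h import *
f=optics.grab_frame('wrist'); s=state();print(s['eef_pos'],s['grip_width']); cv2.imwrite('pics/w5.png',f['pixels'][:,:,::-1])
print([(x['conf'],np.round(x['point'],4)) for x in finder.pinpoint('lock_tip','wrist')[:2]])
E
```

```text
clock: 31.5
eef_pos: [0.442, 0.1805, 0.215]
ft_force: [-0.7, 0.1, 0.3]
grip_width: 0.0002
clock: 31.8
eef_pos: [0.445, 0.1818, 0.2197]
tcp_rot: [[0.986, 0.168, 0.003], [0.168, -0.986, 0.001], [0.003, -0.001, -1.0]]
ft_force: [-0.1, 0.2, 0.2]
grip_width: -0.0004
[0.44494668 0.18172059 0.21981157] -0.0004010989726284777
[(0.55, array([0.4966, 0.1888, 0.1273]))]
```

View pics/w5.png

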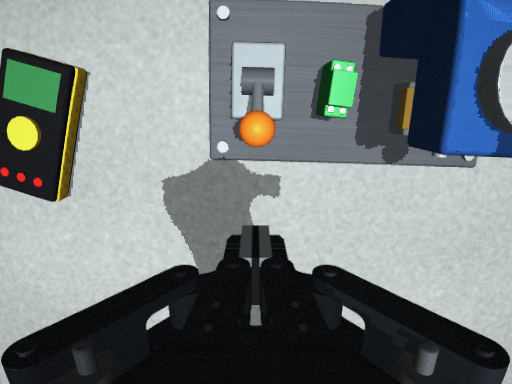

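```bash
J="python3 -m jog"
$J '[[[0,0,0],[0,0,-3],1],[[0,0,0],[0,0,-6],1],[[0,0,0],[0,0,-9],1],[[0,0,0],[0,0,-9],1],[[0,0,0],[0,0,-9],1]]' | grep -v rot
$J '[[[0,0,0],[1,0.15,0],1],[[0,0,0],[2,0.29,0],1],[[0,0,0],[3,0.44,0],1],[[0,0,0],[4,0.58,0],1],[[0,0,0],[5,0.73,0],1],[[0,0,0],[6,0.87,0],1],[[0,0,0],[7,1.02,0],1],[[0,0,0],[7,1.02,0],1]]' | grep -v rot
python3 - <<'E'
from h import *
f=optics.grab_frame('wrist'); cv2.imwrite('pics/w6.png',f['pixels'][:,:,::-1])
E
```

```text
clock: 32.4
eef_pos: [0.4445, 0.1816, 0.1291]
ft_force: [-0.3, 0.2, 0.1]
grip_width: -0.0001
clock: 33.2
eef_pos: [0.516, 0.1917, 0.1283]
ft_force: [0.1, -0.3, -0.7]
grip_width: -0.0
```

View pics/w6.png

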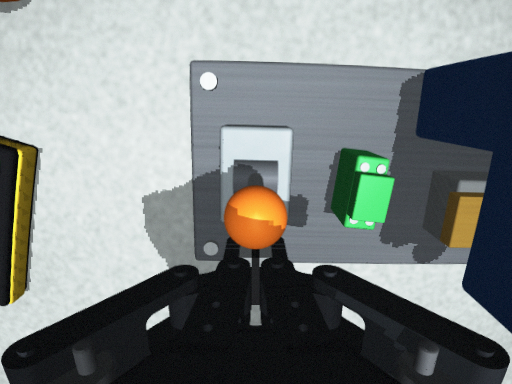

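The fingers are centred behind the ball at (256,217) and the lever is moving. I'll continue to its end stop.

```bash
J="python3 -m jog"
$J '[[[0,0,0],[0.7,0.1,0],1],[[0,0,0],[1.4,0.2,0],1],[[0,0,0],[2.1,0.3,0],1],[[0,0,0],[2.8,0.4,0],1],[[0,0,0],[2.8,0.4,0],1],[[0,0,0],[2.8,0.4,0],1]]' | grep -v rot
$J '[[[0,0,0],[0.2,0.03,0],1],[[0,0,0],[0.4,0.06,0],1],[[0,0,0],[0.4,0.06,0],1],[[0,0,0],[0.4,0.06,0],1]]' | grep -v rot
$J '[[[0,0,0],[0.2,0.03,0],1],[[0,0,0],[0.4,0.06,0],1],[[0,0,0],[0.4,0.06,0],1],[[0,0,0],[0.4,0.06,0],1]]' | grep -v rot
```

```text
clock: 33.85
eef_pos: [0.5423, 0.1955, 0.1283]
ft_force: [-0.0, -0.8, -0.6]
grip_width: 0.0003
clock: 34.25
eef_pos: [0.5459, 0.1961, 0.1283]
ft_force: [0.1, -0.3, -0.6]
grip_width: -0.0001
clock: 34.65
eef_pos: [0.5502, 0.1966, 0.1283]
ft_force: [-0.4, 0.3, 0.5]
grip_width: 0.0002
```

```bash
J="python3 -m jog"
$J '[[[0,0,0],[0.2,0.03,0],1],[[0,0,0],[0.4,0.06,0],1],[[0,0,0],[0.4,0.06,0],1]]' | grep -v rot
$J '[[[0,0,0],[0.2,0.03,0],1],[[0,0,0],[0.4,0.06,0],1],[[0,0,0],[0.4,0.06,0],1]]' | grep -v rot
python3 - <<'E'
from h import *
f=optics.grab_frame('wrist'); cv2.imwrite('pics/w7.png',f['pixels'][:,:,::-1]); s=state(); print(s['ft_force'])
E
```

```text
clock: 34.95
eef_pos: [0.5543, 0.1973, 0.1283]
ft_force: [-0.9, -0.1, 0.1]
grip_width: 0.0001
clock: 35.25
eef_pos: [0.5559, 0.1975, 0.1279]
ft_force: [-4.7, -1.2, 2.3]
grip_width: 0.0001
[-4.4032403  -0.89192244  2.0705409 ]
```

View pics/w7.png

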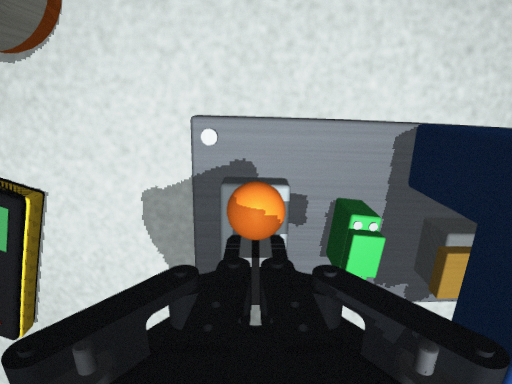

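Force rose to about 4.5 N at x_p ≈ +19 mm, where I expected the end stop. I'll push slightly more to confirm, then back off and lift.

```bash
J="python3 -m jog"
$J '[[[0,0,0],[0.2,0.03,0],1],[[0,0,0],[0.4,0.06,0],1],[[0,0,0],[0.4,0.06,0],1]]' | grep -v rot
$J '[[[0,0,0],[-0.5,-0.07,0],1],[[0,0,0],[-1.5,-0.2,0],1],[[0,0,0],[-3.5,-0.5,0],1],[[0,0,0],[-6,-0.8,0],1],[[0,0,0],[-8,-1.1,3],1],[[0,0,0],[-9,-1.2,7],1],[[0,0,0],[-9,-1.2,11],1],[[0,0,0],[-9,-1.2,14],1]]' | grep -v rot
$J '[[[0,0,0],[0,0,3],1],[[0,0,0],[0,0,6],1],[[0,0,0],[0,0,6],1],[[0,0,0],[0,0,6],1],[[0,0,0],[0,0,6],1]]' | grep -v rot
python3 - <<'E'
from h import *
s=state();f=optics.grab_frame('wrist'); cv2.imwrite('pics/w8.png',f['pixels'][:,:,::-1])
for c in ['wrist','scene','top']:
    if c!='wrist':
        g=optics.grab_frame(c); cv2.imwrite(f'pics/{c}8.png',g['pixels'][:,:,::-1])
    for t in ['lock_tip','knob_mid','green_module','grey_module','reel']:
        print(c,t,[(x['conf'],np.round(x['point'],4)) for x in finder.pinpoint(t,c)[:1]])
E
```

```text
clock: 35.6
eef_pos: [0.5564, 0.1977, 0.1278]
ft_force: [-11.9, -1.9, 8.5]
grip_width: 0.0003
clock: 36.4
eef_pos: [0.473, 0.187, 0.2714]
ft_force: [0.7, -0.1, -0.1]
grip_width: -0.0
clock: 36.9
eef_pos: [0.4716, 0.1861, 0.3273]
ft_force: [0.6, -0.2, -0.5]
grip_width: 0.0001
wrist lock_tip [(0.93, array([0.5779, 0.2003, 0.1222]))]
wrist knob_mid [(0.79, array([0.5081, 0.0118, 0.2234]))]
wrist green_module [(0.75, array([0.5402, 0.1206, 0.0181]))]
wrist grey_module []
wrist reel []
scene lock_tip [(0.5, array([0.5797, 0.2042, 0.1184]))]
scene knob_mid [(0.77, array([0.5091, 0.0131, 0.2231]))]
scene green_module [(0.54, array([0.539 , 0.1221, 0.018 ]))]
scene grey_module [(0.5, array([ 0.7474, -0.2558, -0.0032]))]
scene reel [(0.87, array([ 0.7834, -0.012 ,  0.0049]))]
top lock_tip [(0.64, array([0.5796, 0.1994, 0.121 ]))]
top knob_mid [(0.59, array([0.5102, 0.0149, 0.2243]))]
top green_module [(0.6, array([0.5427, 0.1253, 0.0173]))]
top grey_module [(0.69, array([ 0.7412, -0.259 ,  0.0021]))]
top reel [(0.76, array([ 0.7895, -0.0082, -0.0017]))]
```

View pics/w8.png

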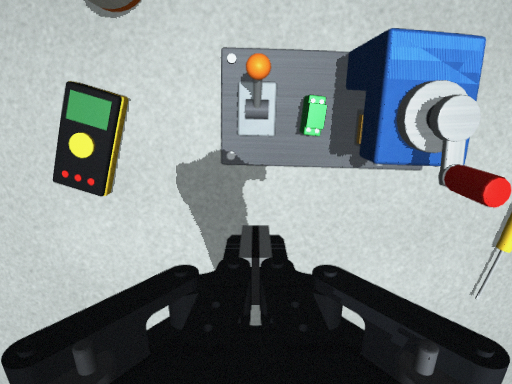

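View pics/scene8.png

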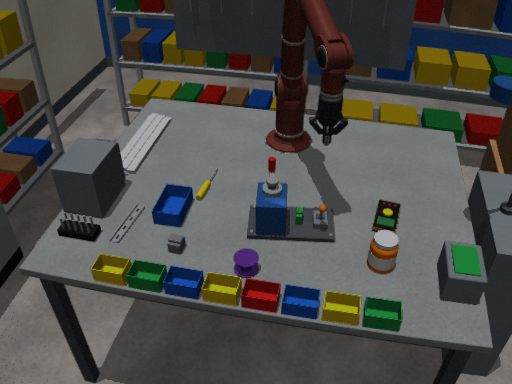

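The ball now leans to the back, at (258,66) in the wrist view. Its measured position of (0.578, 0.200) matches the expected locked position of (0.579, 0.201). The knob and the modules are unchanged, so I'm handing in.

```bash
python3 -c "
from rig import sign_off; print(sign_off())"
```

```text
the job is handed in; nothing more can be done
None
```

The gap is set: I wound the crank clockwise to its stop, then three full turns back counter-clockwise. After letting go, I threw the lock lever fully over. I handed the job in at about 37 s of the 72 s allowed.

- **Crank:** The stop came after about 0.52 turn clockwise, within the 0.35 to 0.8 expected, and the highest reading there was about 14 N. I counted the three turns from the logged knob angle. With the spring almost relaxed, the arm stood about 1° past the stop angle, so I estimate the screw is within about 1.5° of three turns. The uncertainty is mostly force-sensor offset of up to 1 N or so.
- **Lock lever:** I pushed the ball to its end stop with the fingers shut; the push read about 12 N on the last step. The ball then measured (0.578, 0.200, 0.122), against (0.579, 0.201, 0.121) expected when locked.
- **Rest of the bench:** The last pictures put the knob where I released it, to within the few millimetres the networks are good to. The green module, grey module and reel also measured where they started. I only judged the other loose things by eye, and they looked unmoved. The arm was clear of everything at hand-in.

**Disagreement:** Against the stop, the knob angle moved about 0.68° per N, where the spring alone should give 0.57°. I put that down to give in the grip and used the nearly unloaded readings to set the final angle.

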